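Make up two resoling kits in a shoe repair shop

ROBOT

A 6-joint arm with a two-finger parallel gripper is mounted at the origin on the work surface. World frame = base frame: x ahead of the robot, y to its left, z up, the work surface at z = 0. Lengths are in m, angles in rad, forces in N, time in s.
With the tool pointing down it reaches from about 0.35 to 0.85 m from the base axis. Payload 8.1 kg.
Tool frame: the origin (TCP) lies midway between the tips of the shut fingers; the grasp point (between the pads) lies 19 mm behind it; z points along the fingers, y is the line along which they close (so a half turn about z gives the same grasp; the last joint's range is limited). The gripper opens to 85 mm and grips with 20 to 120 N. Pads are 22 mm wide; open, the fingers measure 114 mm over their backs; the gripper's body (76 mm by 85 mm) begins 54 mm behind the grasp point. The pads swing forward as they close: fully open they stand 13 mm farther back than shut.
Start: joints at [-1.381, 0.13, 1.488, -0, 1.523, -0.085], TCP at [0.163, -0.577, 0.231] pointing down, gripper open.
Joint ranges: [-2.96, 2.96], [-0.89, 2.26], [0.02, 2.5], [-1.34, 4.48], [0, 2.73], [-2.66, 2.66]. Speed limits (rad/s): [2.39, 2.39, 2.79, 3.14, 3.14, 3.14].

INTERFACE

Orientations are given as a rotation vector (axis times angle).
In Python, from workcell import status, viewer, robot gives the robot as it stands.
- The arm moves only by the tool servo_tool, never from a script. Its arguments are lists of equal length, an entry for each row: "translation": the shift along the tool's x, y, z in m, a list of three; "rot": the turn, a rotation vector about the tool's x, y, z in degrees, a list of three; "gripper": the closure, from -1 (fully open) to 1 (shut), so that 0 is half open. In form: {"translation": [[x, y, z], ...], "rot": [[rx, ry, rz], ...], "gripper": [gripper, ...]}. A call has exactly 5 rows; each row shifts and turns the commanded pose from where the row before left it, along the tool's axes as they then stand; what a row does not reach is not made up. A row lasts 1/12 s, in which the tool goes at most 41.7 mm and 7.16 degrees, less where a joint would pass 70% of its speed; a pose out of reach is approached as far as the arm can. A call is refused whole if a number of a shift passes 0.0417 or a number of a turn 7.16, either way. A call with a gripper value outside its range is refused whole. The fingers move at their own pace and stop on an object; the grip force is fixed at half the most. Time passes only in rows, so rows that do not move let the fingers close, or fill a call up. It gives the time, the measured TCP pose, the force and the opening at its end, in the units of the state.
- status.get_state(): the state, without advancing time (a new reading comes with each control period).
- viewer.get_image(name): name is "scene" or "top" or "wrist"; returns a dict with "image" (400x640x3 uint8, red, green, blue), "fx", "fy", "cx", "cy" (pixels), "R" (3x3) and "t" (3): a world point X has camera coordinates R X + t. Camera axes: x right, y down, z forward; pixel columns grow to the right and rows downward; lengths in m; the calibration is good to about 2 mm. A picture is of the moment at which its call begins. There is no depth.
- robot.sign_off(): hands the job in, once; it reports no verdict.
The state is a dict: "time": time; "q": joint angles; "joint_velocities": joint speeds; "joint_torque": joint torques, N m; "tcp_pos": TCP position; "tcp_rot": TCP orientation; "contact_force": force on the tool from outside, world axes, zero at the start; "moment": the same for the moment, N m; "finger_gap": finger opening in m.
Only numpy, scipy, OpenCV 4.12 (cv2) and the standard library are available. Lean on these libraries where they do the work, as an engineer would, in place of code of your own. Each camera call takes 0.05 s, during which the arm holds its last target. There are 200 camera calls.

TASK

Make up the job trays for two resoling jobs. The tray with the broad lugged boot sole gets the broad lugged rubber heel, set squarely on the sole's heel seat with its round back over the sole's round heel end, and the box of nails and the tin of wax flat on the tray floor beside the sole; the tray with the slim leather sole gets the smaller stacked-leather heel, set on its heel seat in the same way, and the cement jar upright on the tray floor beside the sole. Leave the lady's block heel and the hammer where they are.

Things in the scene. Friction and masses are not known exactly. Their poses are not given: they have to be found in the camera images.
- boot_tray: Fixed plywood tray with the broad black lugged boot sole lying fixed in it; mm: 348 (x) x 218 (y), floor and walls 4 thick, walls 20 high. Origin: centre of underside; x to the toe. Sole: x -150 (round heel end) to 150, centre line y = 40, 104 wide; heel seat 74 x 66, centre (-113, 40), its top 12 above the underside; lugs up to 16. Bare floor beside it: y -105 to -13, 4 above the underside.
- dress_tray: Fixed plywood tray with the slim smooth brown leather sole lying fixed in it; mm: 348 (x) x 218 (y), floor and walls 4 thick, walls 20 high. Origin: centre of underside; x to the toe. Sole: x -140 (round heel end) to 140, centre line y = 40, 90 wide; heel seat 60 x 54, centre (-110, 40), its top 9 above the underside, as all the sole. Bare floor beside it: y -105 to -6, 4 above the underside.
- boot_heel: Broad boot heel block of black rubber with lugs on top, D-shaped: 74 long (x), 66 wide (y), 26 high, about 130 g. Origin: centre of the underside; +x points to the straight front edge, -x to the rounded back; the sides are straight and parallel from x = -4 to +37. Loose, upright in the stock between the trays.
- dress_heel: Smaller smooth heel of stacked brown leather with a dark top piece, D-shaped: 60 long (x), 54 wide (y), 30 high, about 70 g. Origin: centre of the underside; +x points to the straight front edge, -x to the rounded back; the sides are straight and parallel from x = -3 to +30. Loose, upright in the stock between the trays.
- nail_box: Closed cardboard box of heel nails, 70 long (x), 46 wide (y), 28 high, about 200 g. Origin: centre of the underside. Loose, upright in the stock between the trays.
- wax_tin: Flat round metal tin of wax, 64 diameter, 24 high, about 100 g. Origin: centre of the underside; z up through the lid. Loose, upright in the stock between the trays.
- cement_jar: Small brown glass jar of cement with a black screw cap and a paper label, 44 diameter, 68 high, about 120 g. Origin: centre of the underside; z up. Loose, upright in the stock between the trays.
- block_heel: Lady's block heel, all tan, small and tall: D-shaped, 42 long, 40 wide, 52 high. It stands upright among the stock and is not wanted: it stays where it is. Origin: centre of the underside.
- hammer: Cobbler's hammer lying on the far side of the bench, beyond the stock, wooden handle 170 long (towards its -x), 33 high at the head. Not needed; stays where it is. Origin: on the bench under the middle of the head.
There are look-alikes about, which are no part of the job. What is shaped like the boot_heel but purple is not meant.

How it is judged:
By the outcome, as a careful person would: the job done as asked, in the order asked, and still so for the second after the job is handed in, with the robot touching nothing.
It also fails if it takes over 118 s, if anything falls off the work surface, if the arm or the gripper's body presses on something with over 40 N, if the wrist force passes 120 N, or if a joint passes its speed limit or range.

## Working session

There is one attempt and no reset: what is moved stays moved. The work goes in short steps, Python scripts to look and compute and a tool call to move; the robot and the scene stay as the last step left them, time stands still between calls to the robot, and variables do not carry over. Pictures are saved under pics/ and viewed, on a budget of 14 in all, crops included, one or two more only if the job needs it, and the job is handed in when it is done.

Besides the shell and the picture viewer there is one more tool, called after "Emit:" by a JSON object that holds its "fn" and its "kwargs". servo_tool: Moves the arm, as the interface text tells. Its arguments: {"type":"object","properties":{"translation":{"type":"array"},"rot":{"type":"array"},"gripper":{"type":"array"}},"required":["translation","rot","gripper"]}

```bash
mkdir -p pics; ls; python3 - <<'E'
from workcell import status, viewer
import cv2,numpy as np
s=status.get_state();print({k:np.round(v,3).tolist() for k,v in s.items()})
for n in("scene","top"):
    d=viewer.get_image(n);cv2.imwrite(f"pics/{n}0.png",d["image"][:,:,::-1])
    print(n,d["fx"],d["fy"],d["cx"],d["cy"],np.round(d["R"],4).tolist(),np.round(d["t"],4).tolist())
E
```

```text
pics
{'time': 0.0, 'q': [-1.381, 0.131, 1.489, -0.0, 1.523, -0.085], 'joint_velocities': [0.001, -0.002, -0.0, 0.001, -0.0, -0.0], 'joint_torque': [0.0, -56.939, -50.056, -0.0, 0.015, 0.0], 'tcp_pos': [0.163, -0.577, 0.23], 'tcp_rot': [-3.11, -0.43, 0.0], 'contact_force': [-0.832, 0.232, 0.112], 'moment': [0.012, 0.046, -0.07], 'finger_gap': 0.086}
scene 405.423676025401 405.423676025401 318.03310669503065 195.8523369220583 [[-0.0065, 1.0, -0.0018], [0.8619, 0.0047, -0.507], [-0.507, -0.0049, -0.862]] [0.0178, -0.4415, 1.4847]
top 461.3388987273757 461.3388987273757 318.9083819529933 203.22106044980063 [[-0.0006, -1.0, 0.0076], [-0.9967, -0.0, -0.0815], [0.0815, -0.0076, -0.9966]] [-0.0359, 0.5072, 1.4361]
```

View pics/top0.png

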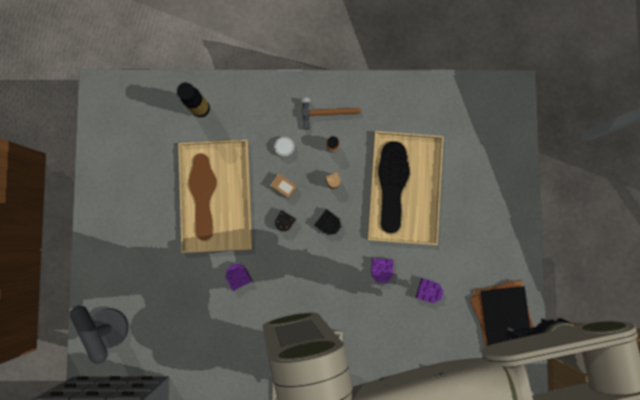

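View pics/scene0.png

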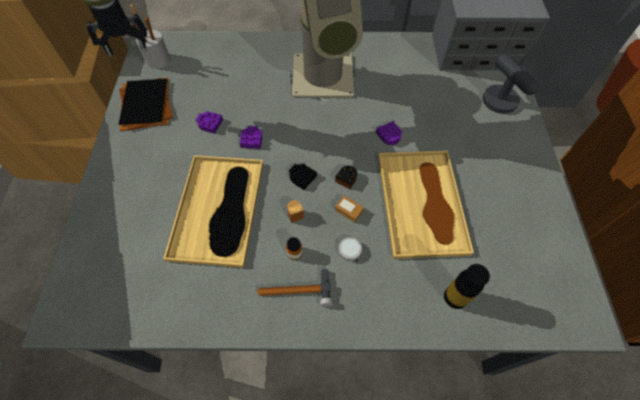

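```bash
cat > h.py <<'E'
import numpy as np,cv2
from workcell import status,viewer
def grab(n,f=None):
    d=viewer.get_image(n)
    if f: cv2.imwrite(f"pics/{f}.png",d["image"][:,:,::-1])
    return d
def p2w(d,u,v,z):
    R=np.array(d["R"]);t=np.array(d["t"]);c=-R.T@t
    r=R.T@np.array([(u-d["cx"])/d["fx"],(v-d["cy"])/d["fy"],1.]);return c+r*(z-c[2])/r[2]
def w2p(d,X):
    p=np.array(d["R"])@np.array(X)+np.array(d["t"]);return d["fx"]*p[0]/p[2]+d["cx"],d["fy"]*p[1]/p[2]+d["cy"]
def crop(im,x0,y0,x1,y1,s,step=10):
    c=cv2.resize(im[y0:y1,x0:x1],None,fx=s,fy=s,interpolation=cv2.INTER_CUBIC)
    for x in range(-(-x0//step)*step,x1,step):
        X=int((x-x0+.5)*s);cv2.line(c,(X,0),(X,7),(0,0,255),1);cv2.putText(c,str(x),(X-10,18),0,.35,(0,0,255),1)
    for y in range(-(-y0//step)*step,y1,step):
        Y=int((y-y0+.5)*s);cv2.line(c,(0,Y),(7,Y),(0,0,255),1);cv2.putText(c,str(y),(8,Y+4),0,.35,(0,0,255),1)
    return c
E
python3 - <<'E'
from h import *
im=cv2.imread("pics/top0.png")
g=lambda i:np.clip(255*(i/255.)**.6,0,255).astype(np.uint8)
im=g(im)
cv2.imwrite("pics/stock.png",crop(im,262,130,352,240,5.4))
a=crop(im,172,130,258,258,4.6);b=crop(im,362,124,448,252,4.6)
cv2.imwrite("pics/trays.png",np.hstack([a,b]))
E
```

```text
(no output)
```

View pics/stock.png

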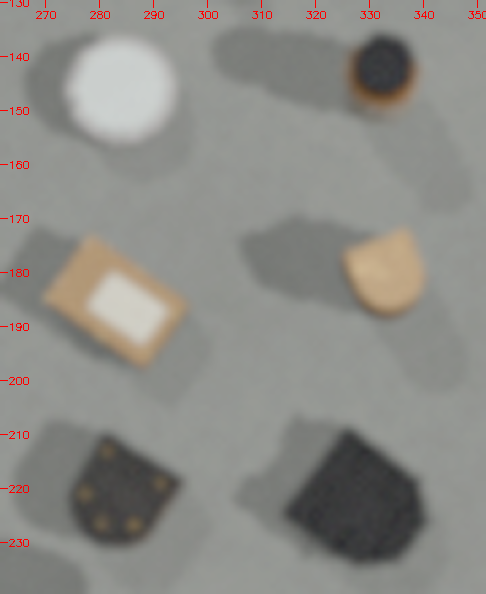

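View pics/trays.png

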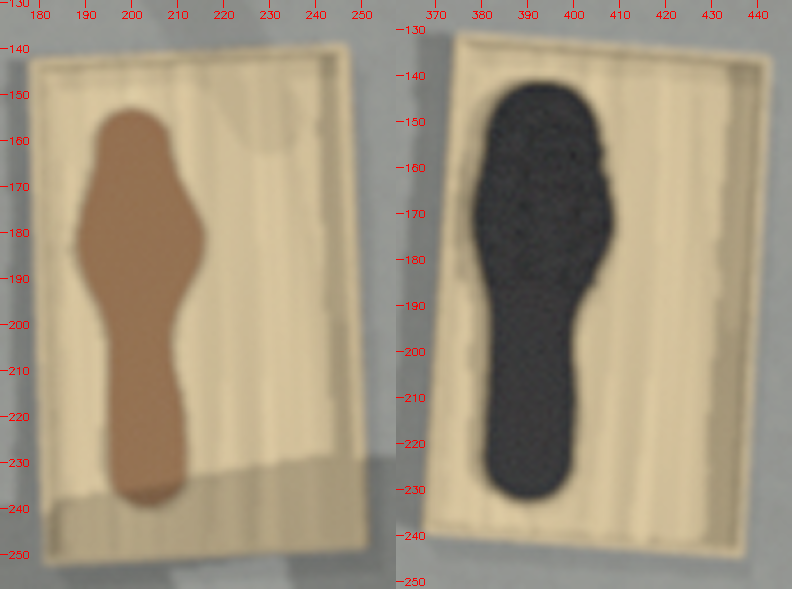

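```bash
cat > est.py <<'E'
from h import *
import pickle
d=grab("top")
def P(l,z):return np.array([p2w(d,u,v,z)[:2] for u,v in l])
def tray(n,l):
    p=P(l,.020); c=p.mean(0); f=(p[0]+p[1]-p[2]-p[3])/2; s=(p[0]+p[3]-p[1]-p[2])/2
    print(n,c.round(4),"yaw x",np.degrees(np.arctan2(f[1],f[0])).round(2),"yaw y",(np.degrees(np.arctan2(s[1],s[0]))-90).round(2),np.hypot(*f).round(4),np.hypot(*s).round(4)); 
tray("dress",[(177.6,142.5),(247.2,139.1),(251.5,248.6),(180.6,252.3)])
tray("boot",[(374.8,130.5),(443.2,135.9),(436.9,244.4),(367.6,239.8)])
S=lambda X,Y:(X/5.4+261.5,Y/5.4+129.5)
def heel(n,a,b,L,W,z):  # a,b front corners (left,right seen facing front)
    a,b=P([S(*a),S(*b)],z); e=b-a; y=-e/np.hypot(*e); x=np.array([y[1],-y[0]])
    m=(a+b)/2; print(n,"c",(m-x*L/2).round(4),"yaw",np.degrees(np.arctan2(x[1],x[0])).round(1),"w",np.hypot(*e).round(4))
heel("boot_heel",(284,513),(348,430),.074,.066,.026)
heel("dress_heel",(108,434),(183,483),.060,.054,.030)
print("tin",P([S(121,91)],.024)); print("jar",P([S(382,64)],.068))
b=P([S(*q) for q in [(92,235),(187,303),(144,367),(43,297)]],.028);f=(b[0]+b[3]-b[1]-b[2])
print("box",b.mean(0),np.degrees(np.arctan2(f[1],f[0])))
# sole ends and check
print("dress sole heel/toe",P([(172+148/4.6-.5,130+507/4.6-.5),(172+132/4.6-.5,130+108/4.6-.5)],.009))
print("boot sole heel/toe",P([(362+132/4.6-.5,124+500/4.6-.5),(362+144/4.6-.5,124+82/4.6-.5)],.014))
E
python3 est.py
python3 - <<'E'
from h import *
w=grab("wrist","w0");s=status.get_state()
from scipy.spatial.transform import Rotation as Ro
T=Ro.from_rotvec(s["tcp_rot"]).as_matrix();R=np.array(w["R"]);c=-R.T@w["t"]
print(w["fx"],w["cx"],w["cy"],"cam in tool",T.T@(c-s["tcp_pos"]),"axes in tool\n",(R@T).round(3))
E
```

```text
dress [0.533  0.2946] yaw x 2.92 yaw y 2.92 0.3485 0.2216
boot [ 0.5585 -0.3114] yaw x -4.44 yaw y -4.17 0.3488 0.2191
boot_heel c [ 0.4414 -0.0688] yaw 52.4 w 0.061
dress_heel c [0.4462 0.0758] yaw -33.1 w 0.0521
tin [[0.68845383 0.0752457 ]]
jar [[ 0.69514695 -0.07697802]]
box [0.56377207 0.07691574] 54.78094139332443
dress sole heel/toe [[0.39253256 0.32780086]
 [0.6697674  0.34439844]]
boot sole heel/toe [[ 0.41587364 -0.26132304]
 [ 0.70722522 -0.27356229]]
358.9331782246967 315.10716289038766 203.0412030176378 cam in tool [ 0.07674517 -0.0005642  -0.14372829] axes in tool
 [[ 0.     1.     0.002]
 [-0.954  0.001 -0.3  ]
 [-0.3   -0.002  0.954]]
```

```bash
cat > plan.py <<'E'
from h import *
from scipy.spatial.transform import Rotation as Ro
import sys
def plan(x,y,z,phi):
    s=status.get_state();T=Ro.from_rotvec(s["tcp_rot"]).as_matrix()
    a=np.degrees(np.arctan2(T[1,0],T[0,0])); rz=(a-phi+180)%360-180; p=np.radians(phi)
    F=np.array([[np.cos(p),np.sin(p),0],[np.sin(p),-np.cos(p),0],[0,0,-1]])
    t=F.T@(np.array([x,y,z])-s["tcp_pos"])
    print("t %.2f phi %.2f tilt %.2f pos %s q1 %.2f q6 %.2f gap %.4f F %s"%(s["time"],a,np.degrees(np.arccos(-T[2,2])),np.round(s["tcp_pos"],4),s["q"][0],s["q"][5],s["finger_gap"],np.round(s["contact_force"],1)))
    print("rz %.2f  shift(mm) %s"%(rz,(t*1000).round(1)))
if __name__=="__main__": plan(*map(float,sys.argv[1:5]))
E
python3 plan.py .4414 -.0688 .13 52.4
```

```text
t 0.20 phi 15.74 tilt 0.07 pos [ 0.1628 -0.5771  0.2306] q1 -1.38 q6 -0.09 gap 0.0856 F [ 0.3  0.1 -0.1]
rz -36.66  shift(mm) [572.7 -89.4 100.6]
```

Emit:
{"fn": "servo_tool", "kwargs": {"translation": [[0,0,0],[0,0,0],[0,0,0],[0,0,0],[0,0,0]], "rot": [[0,0,-6.11],[0,0,-6.11],[0,0,-6.11],[0,0,-6.11],[0,0,-6.11]], "gripper": [-1,-1,-1,-1,-1]}}

```text
time: 0.62
tcp_pos: [0.1628, -0.5773, 0.231]
tcp_rot: [-2.885, -1.242, -0.0]
contact_force: [0.0, 0.8, -0.3]
finger_gap: 0.0856
```

Emit:
{"fn": "servo_tool", "kwargs": {"translation": [[0,0,0],[0.0286,-0.0045,0.005],[0.0286,-0.0045,0.005],[0.0286,-0.0045,0.005],[0.0286,-0.0045,0.005]], "rot": [[0,0,-6.11],[0,0,0],[0,0,0],[0,0,0],[0,0,0]], "gripper": [-1,-1,-1,-1,-1]}}

```text
time: 1.03
tcp_pos: [0.2186, -0.4746, 0.2107]
tcp_rot: [-2.819, -1.386, -0.0]
contact_force: [0.5, -0.5, -0.8]
finger_gap: 0.0854
```

Emit:
{"fn": "servo_tool", "kwargs": {"translation": [[0.0286,-0.0045,0.005],[0.0286,-0.0045,0.005],[0.0286,-0.0045,0.005],[0.0286,-0.0045,0.005],[0.0286,-0.0045,0.005]], "rot": [[0,0,0],[0,0,0],[0,0,0],[0,0,0],[0,0,0]], "gripper": [-1,-1,-1,-1,-1]}}

```text
time: 1.45
tcp_pos: [0.2881, -0.3475, 0.1859]
tcp_rot: [2.819, 1.387, 0.0]
contact_force: [1.4, -0.4, -0.1]
finger_gap: 0.085
```

Emit:
{"fn": "servo_tool", "kwargs": {"translation": [[0.0286,-0.0045,0.005],[0.0286,-0.0045,0.005],[0.0286,-0.0045,0.005],[0.0286,-0.0045,0.005],[0.0286,-0.0045,0.005]], "rot": [[0,0,0],[0,0,0],[0,0,0],[0,0,0],[0,0,0]], "gripper": [-1,-1,-1,-1,-1]}}

```text
time: 1.87
tcp_pos: [0.3576, -0.2205, 0.1611]
tcp_rot: [2.819, 1.387, 0.0]
contact_force: [-0.2, -0.7, -0.1]
finger_gap: 0.0852
```

Emit:
{"fn": "servo_tool", "kwargs": {"translation": [[0.0286,-0.0045,0.005],[0.0286,-0.0045,0.005],[0.0286,-0.0045,0.005],[0.0286,-0.0045,0.005],[0.0286,-0.0045,0.005]], "rot": [[0,0,0],[0,0,0],[0,0,0],[0,0,0],[0,0,0]], "gripper": [-1,-1,-1,-1,-1]}}

```text
time: 2.28
tcp_pos: [0.427, -0.0934, 0.1361]
tcp_rot: [2.819, 1.387, 0.0]
contact_force: [0.8, 0.4, 0.1]
finger_gap: 0.0855
```

Emit:
{"fn": "servo_tool", "kwargs": {"translation": [[0.0286,-0.0045,0.005],[0,0,0],[0,0,0],[0,0,0],[0,0,0]], "rot": [[0,0,0],[0,0,0],[0,0,0],[0,0,0],[0,0,0]], "gripper": [-1,-1,-1,-1,-1]}}

```text
time: 2.7
tcp_pos: [0.4403, -0.0701, 0.1314]
tcp_rot: [2.819, 1.386, -0.0]
contact_force: [1.2, -0.8, 0.4]
finger_gap: 0.0852
```

```bash
python3 plan.py .4414 -.0688 .13 52.4; cat > look.py <<'E'
from h import *
import sys,pickle
def look(name,models):
    d=grab("wrist");pickle.dump(d,open("pics/%s.pkl"%name,"wb"))
    im=np.clip(255*(d["image"][:,:,::-1]/255.)**.6,0,255).astype(np.uint8).copy()
    for k,(x,y,z,yaw) in models:
        if k[0]=="D": L,W=map(float,k[1:].split("x")); r=W/2; xs=-L/2+r; a=np.linspace(np.pi/2,1.5*np.pi,25); o=np.c_[xs+r*np.cos(a),r*np.sin(a)]; o=np.r_[[[L/2,r]],o,[[L/2,-r]]]
        elif k[0]=="B": L,W=map(float,k[1:].split("x")); o=np.array([[L,W],[-L,W],[-L,-W],[L,-W]])/2
        else: r=float(k[1:])/2;a=np.linspace(0,6.283,40);o=np.c_[r*np.cos(a),r*np.sin(a)]
        c,s=np.cos(np.radians(yaw)),np.sin(np.radians(yaw)); o=o/1000@np.array([[c,s],[-s,c]])+[x,y]
        p=np.array([w2p(d,[*q,z]) for q in o]);cv2.polylines(im,[np.round(p*4).astype(int)],True,(0,255,0),1,cv2.LINE_AA,2)
    g=im
    for x in range(0,640,50): cv2.putText(g,str(x),(x,10),0,.35,(0,0,255),1);cv2.line(g,(x,0),(x,4),(0,0,255))
    for y in range(50,400,50): cv2.putText(g,str(y),(6,y+4),0,.35,(0,0,255),1);cv2.line(g,(0,y),(4,y),(0,0,255))
    cv2.imwrite(f"pics/{name}.png",g)
look(sys.argv[1],eval(sys.argv[2]))
E
python3 look.py bh "[('D74x66',(.4414,-.0688,.026,52.4))]"
```

```text
t 2.70 phi 52.36 tilt 0.02 pos [ 0.4403 -0.0701  0.1314] q1 -0.27 q6 0.38 gap 0.0852 F [ 1.2 -0.8  0.4]
rz -0.04  shift(mm) [1.7 0.1 1.4]
```

View pics/bh.png

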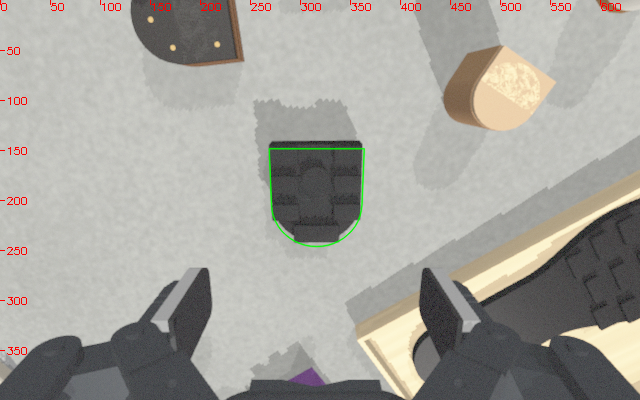

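```bash
python3 plan.py .4463 -.0625 .002 52.4
```

```text
t 2.75 phi 52.33 tilt 0.02 pos [ 0.4403 -0.0703  0.1315] q1 -0.27 q6 0.38 gap 0.0852 F [-0.2 -0.5 -0.4]
rz -0.07  shift(mm) [  9.8   0.  129.5]
```

Emit:
{"fn": "servo_tool", "kwargs": {"translation": [[0.005,0,0.02],[0.0048,0,0.03],[0,0,0.03],[0,0,0.03],[0,0,0.0195]], "rot": [[0,0,0],[0,0,0],[0,0,0],[0,0,0],[0,0,0]], "gripper": [-1,-1,-1,-1,-1]}}

```text
time: 3.17
tcp_pos: [0.4448, -0.0622, -0.0007]
tcp_rot: [-2.819, -1.384, 0.003]
contact_force: [-0.5, 0.1, -0.1]
finger_gap: 0.0853
```

Emit:
{"fn": "servo_tool", "kwargs": {"translation": [[0,0,0],[0,0,0],[0,0,0],[0,0,0],[0,0,0]], "rot": [[0,0,0],[0,0,0],[0,0,0],[0,0,0],[0,0,0]], "gripper": [-1,1,1,1,1]}}

```text
time: 3.58
tcp_pos: [0.4481, -0.0623, 0.0038]
tcp_rot: [2.817, 1.386, 0.004]
contact_force: [-0.0, -0.4, -1.9]
finger_gap: 0.0644
```

Emit:
{"fn": "servo_tool", "kwargs": {"translation": [[0,0,0],[0,0,0],[0,0,0],[0,0,0],[0,0,0]], "rot": [[0,0,0],[0,0,0],[0,0,0],[0,0,0],[0,0,0]], "gripper": [1,1,1,1,1]}}

```text
time: 4.0
tcp_pos: [0.448, -0.0622, 0.0036]
tcp_rot: [2.817, 1.386, 0.003]
contact_force: [-1.4, -0.9, 7.8]
finger_gap: 0.0645
```

Emit:
{"fn": "servo_tool", "kwargs": {"translation": [[0,0,-0.01],[0,0,-0.025],[0,0,-0.03],[0,0,-0.03],[0,0,-0.015]], "rot": [[0,0,0],[0,0,0],[0,0,0],[0,0,0],[0,0,0]], "gripper": [1,1,1,1,1]}}

```text
time: 4.42
tcp_pos: [0.4482, -0.0619, 0.1165]
tcp_rot: [2.816, 1.386, 0.006]
contact_force: [0.9, 0.2, -0.7]
finger_gap: 0.065
```

```bash
python3 plan.py .4568 -.2636 .112 -4.3
```

```text
t 4.42 phi 52.41 tilt 0.29 pos [ 0.4482 -0.0619  0.1165] q1 -0.25 q6 0.41 gap 0.0650 F [ 0.9  0.2 -0.7]
rz 56.71  shift(mm) [ 23.7 200.5   4.5]
```

Emit:
{"fn": "servo_tool", "kwargs": {"translation": [[0,0,0],[0,0,0],[0,0,0],[0,0,0],[0,0,0]], "rot": [[0,0,7.09],[0,0,7.09],[0,0,7.09],[0,0,7.09],[0,0,7.09]], "gripper": [1,1,1,1,1]}}

```text
time: 4.83
tcp_pos: [0.4464, -0.0615, 0.1127]
tcp_rot: [3.108, 0.454, 0.001]
contact_force: [1.5, -0.4, -0.3]
finger_gap: 0.0648
```

Emit:
{"fn": "servo_tool", "kwargs": {"translation": [[0,0,0],[0,0,0],[0,0,0],[0.0031,0.025,0],[0.0031,0.025,0]], "rot": [[0,0,7.09],[0,0,7.09],[0,0,7.09],[0,0,0],[0,0,0]], "gripper": [1,1,1,1,1]}}

```text
time: 5.25
tcp_pos: [0.4489, -0.1116, 0.1126]
tcp_rot: [-3.139, 0.116, -0.001]
contact_force: [1.0, -0.1, -1.8]
finger_gap: 0.0647
```

Emit:
{"fn": "servo_tool", "kwargs": {"translation": [[0.0031,0.025,0],[0.0031,0.025,0],[0.0031,0.025,0],[0.0031,0.025,0],[0.0031,0.025,0]], "rot": [[0,0,0],[0,0,0],[0,0,0],[0,0,0],[0,0,0]], "gripper": [1,1,1,1,1]}}

```text
time: 5.67
tcp_pos: [0.4548, -0.2389, 0.1127]
tcp_rot: [3.139, -0.118, 0.001]
contact_force: [0.5, 0.3, -1.2]
finger_gap: 0.0647
```

Emit:
{"fn": "servo_tool", "kwargs": {"translation": [[0.0031,0.025,0],[0,0,0.03],[0,0,0.02],[0,0,0],[0,0,0]], "rot": [[0,0,0],[0,0,0],[0,0,0],[0,0,0],[0,0,0]], "gripper": [1,1,1,1,1]}}

```text
time: 6.08
tcp_pos: [0.455, -0.2621, 0.0612]
tcp_rot: [-3.138, 0.118, 0.004]
contact_force: [0.1, 0.5, -1.4]
finger_gap: 0.0647
```

```bash
python3 plan.py .4580 -.2637 .0156 -4.3
python3 look.py bp "[('D74x66',(.4488,-.2630,.012,-4.3)),('B340x210',(.5585,-.3114,.020,-4.3))]"
```

```text
t 6.08 phi -4.32 tilt 0.19 pos [ 0.455  -0.2621  0.0612] q1 -0.62 q6 1.03 gap 0.0647 F [ 0.1  0.5 -1.4]
rz -0.02  shift(mm) [ 3.1  1.4 45.6]
```

View pics/bp.png

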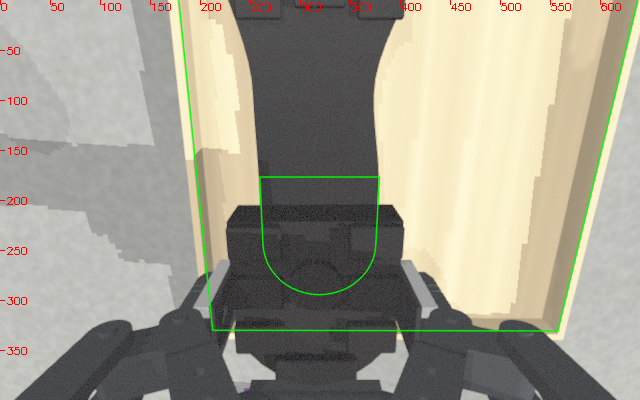

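```bash
python3 - <<'E'
from h import *
import pickle
d=pickle.load(open("pics/bp.pkl","rb"));t=np.array([.455,-.2621]);x=np.array([np.cos(-.075),np.sin(-.075)]);y=np.array([-x[1],x[0]])
for off in(-9.2,-4.2,-14.2):
  for z in(.0576,.0836):
    print(off,z,[np.round(w2p(d,[*(t+x*(off+37)/1000+y*s*.033),z]),1) for s in(1,-1)])
E
```

```text
-9.2 0.0576 [array([240.6, 208. ]), array([393.2, 208.1])]
-9.2 0.0836 [array([226.2, 230.6]), array([407.8, 230.8])]
-4.2 0.0576 [array([239.9, 196.9]), array([393.9, 197.1])]
-4.2 0.0836 [array([225.2, 217.7]), array([408.9, 217.9])]
-14.2 0.0576 [array([241.3, 218.8]), array([392.4, 219. ])]
-14.2 0.0836 [array([227.3, 243.2]), array([406.7, 243.4])]
```

Emit:
{"fn": "servo_tool", "kwargs": {"translation": [[0.001,0.0007,0.01],[0.001,0.0007,0.015],[0,0,0.01],[0,0,0.005],[0,0,0.003]], "rot": [[0,0,0],[0,0,0],[0,0,0],[0,0,0],[0,0,0]], "gripper": [1,1,1,1,1]}}

```text
time: 6.55
tcp_pos: [0.4578, -0.264, 0.0182]
tcp_rot: [-3.139, 0.118, 0.001]
contact_force: [-0.2, 0.6, -0.8]
finger_gap: 0.0647
```

Emit:
{"fn": "servo_tool", "kwargs": {"translation": [[0,0,0.001],[0,0,0],[0,0,0],[0,0,0],[0,0,0]], "rot": [[0,0,0],[0,0,0],[0,0,0],[0,0,0],[0,0,0]], "gripper": [1,1,1,1,1]}}

```text
time: 6.97
tcp_pos: [0.4584, -0.2647, 0.0183]
tcp_rot: [3.139, -0.118, 0.001]
contact_force: [-0.6, 0.9, -2.0]
finger_gap: 0.0646
```

Emit:
{"fn": "servo_tool", "kwargs": {"translation": [[-0.0017,-0.001,0],[0,0,0.001],[0,0,0.001],[0,0,0.0005],[0,0,0]], "rot": [[0,0,0],[0,0,0],[0,0,0],[0,0,0],[0,0,0]], "gripper": [1,1,1,1,1]}}

```text
time: 7.38
tcp_pos: [0.4564, -0.2633, 0.0157]
tcp_rot: [-3.139, 0.118, 0.0]
contact_force: [-2.6, 2.0, 4.2]
finger_gap: 0.0645
```

Emit:
{"fn": "servo_tool", "kwargs": {"translation": [[0,0,0],[0,0,0],[0,0,0],[0,0,0],[0,0,0]], "rot": [[0,0,0],[0,0,0],[0,0,0],[0,0,0],[0,0,0]], "gripper": [1,1,1,1,1]}}

```text
time: 7.8
tcp_pos: [0.4564, -0.2633, 0.0157]
tcp_rot: [-3.139, 0.118, 0.0]
contact_force: [-3.0, 2.1, 6.6]
finger_gap: 0.0646
```

Contact at the expected height. Release, rise, look.

Emit:
{"fn": "servo_tool", "kwargs": {"translation": [[0,0,0],[0,0,0],[0,0,0],[0,0,0],[0,0,0]], "rot": [[0,0,0],[0,0,0],[0,0,0],[0,0,0],[0,0,0]], "gripper": [-0.9,-0.9,-0.9,-0.9,-0.9]}}

```text
time: 8.22
tcp_pos: [0.4564, -0.2633, 0.0152]
tcp_rot: [3.139, -0.118, -0.0]
contact_force: [0.4, 0.8, -0.3]
finger_gap: 0.0812
```

Emit:
{"fn": "servo_tool", "kwargs": {"translation": [[0,0,-0.01],[0,0,-0.025],[0,0,-0.03],[0,0,-0.035],[0,0,-0.025]], "rot": [[0,0,0],[0,0,0],[0,0,0],[0,0,0],[0,0,0]], "gripper": [-0.9,-0.9,-0.9,-0.9,-0.9]}}

```text
time: 8.63
tcp_pos: [0.4571, -0.2637, 0.144]
tcp_rot: [3.138, -0.118, 0.004]
contact_force: [1.2, -0.5, 0.0]
finger_gap: 0.0807
```

```bash
python3 plan.py .5638 .0769 .13 54.8
python3 look.py bp2 "[('D74x66',(.4488,-.2630,.012,-4.3)),('D74x66',(.4488,-.2630,.038,-4.3))]"
```

```text
t 8.63 phi -4.31 tilt 0.15 pos [ 0.4571 -0.2637  0.144 ] q1 -0.62 q6 1.03 gap 0.0807 F [ 1.2 -0.5  0. ]
rz -59.11  shift(mm) [ 339.9 -109.1   14. ]
```

View pics/bp2.png

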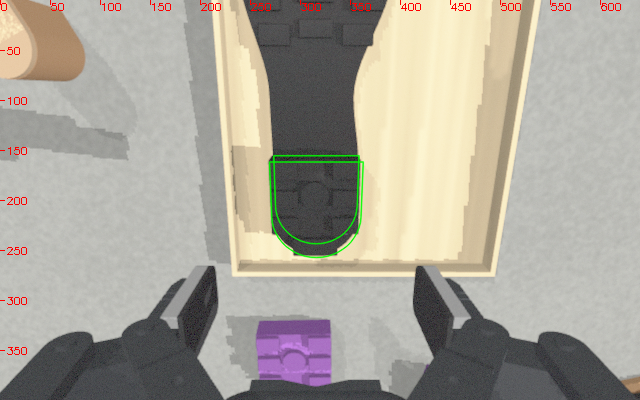

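Emit:
{"fn": "servo_tool", "kwargs": {"translation": [[0,0,0],[0,0,0],[0,0,0],[0,0,0],[0,0,0]], "rot": [[0,0,-6.57],[0,0,-6.57],[0,0,-6.57],[0,0,-6.57],[0,0,-6.57]], "gripper": [-1,-1,-1,-1,-1]}}

```text
time: 9.1
tcp_pos: [0.4565, -0.2634, 0.1409]
tcp_rot: [3.042, 0.783, 0.001]
contact_force: [-0.3, -0.8, -0.5]
finger_gap: 0.0854
```

Emit:
{"fn": "servo_tool", "kwargs": {"translation": [[0,0,0],[0,0,0],[0,0,0],[0,0,0],[0.0283,-0.0091,0.0012]], "rot": [[0,0,-6.57],[0,0,-6.57],[0,0,-6.57],[0,0,-6.57],[0,0,0]], "gripper": [-1,-1,-1,-1,-1]}}

```text
time: 9.52
tcp_pos: [0.4647, -0.2383, 0.1401]
tcp_rot: [2.781, 1.455, -0.001]
contact_force: [1.3, -0.4, 0.5]
finger_gap: 0.0859
```

Emit:
{"fn": "servo_tool", "kwargs": {"translation": [[0.0283,-0.0091,0.0012],[0.0283,-0.0091,0.0012],[0.0283,-0.0091,0.0012],[0.0283,-0.0091,0.0012],[0.0283,-0.0091,0.0012]], "rot": [[0,0,0],[0,0,0],[0,0,0],[0,0,0],[0,0,0]], "gripper": [-1,-1,-1,-1,-1]}}

```text
time: 9.93
tcp_pos: [0.5099, -0.0917, 0.1337]
tcp_rot: [2.789, 1.446, 0.001]
contact_force: [-0.2, -0.8, 0.0]
finger_gap: 0.0856
```

Emit:
{"fn": "servo_tool", "kwargs": {"translation": [[0.0283,-0.0091,0.0012],[0.0283,-0.0091,0.0012],[0.0283,-0.0091,0.0012],[0.0283,-0.0091,0.0012],[0.0283,-0.0091,0.0012]], "rot": [[0,0,0],[0,0,0],[0,0,0],[0,0,0],[0,0,0]], "gripper": [-1,-1,-1,-1,-1]}}

```text
time: 10.35
tcp_pos: [0.5543, 0.0503, 0.1277]
tcp_rot: [2.789, 1.446, 0.001]
contact_force: [0.2, -0.5, -0.1]
finger_gap: 0.0853
```

Emit:
{"fn": "servo_tool", "kwargs": {"translation": [[0.0283,-0.0091,0.0012],[0,0,0],[0,0,0],[0,0,0],[0,0,0]], "rot": [[0,0,0],[0,0,0],[0,0,0],[0,0,0],[0,0,0]], "gripper": [-1,-1,-1,-1,-1]}}

```text
time: 10.77
tcp_pos: [0.5627, 0.0763, 0.126]
tcp_rot: [2.789, 1.445, -0.0]
contact_force: [0.0, -0.4, 0.3]
finger_gap: 0.0854
```

```bash
python3 plan.py .5638 .0769 .004 54.8
```

```text
t 10.77 phi 54.77 tilt 0.02 pos [0.5627 0.0763 0.126 ] q1 0.04 q6 0.66 gap 0.0854 F [ 0.  -0.4  0.3]
rz -0.03  shift(mm) [  1.2   0.5 122. ]
```

Emit:
{"fn": "servo_tool", "kwargs": {"translation": [[0.0012,0.0005,0.02],[0,0,0.03],[0,0,0.03],[0,0,0.028],[0,0,0.013]], "rot": [[0,0,0],[0,0,0],[0,0,0],[0,0,0],[0,0,0]], "gripper": [-1,-1,-1,-1,-1]}}

```text
time: 11.18
tcp_pos: [0.5611, 0.0764, 0.0011]
tcp_rot: [-2.788, -1.443, 0.007]
contact_force: [-0.3, -0.1, -1.5]
finger_gap: 0.0857
```

Emit:
{"fn": "servo_tool", "kwargs": {"translation": [[0,0,0],[0,0,0],[0,0,0],[0,0,0],[0,0,0]], "rot": [[0,0,0],[0,0,0],[0,0,0],[0,0,0],[0,0,0]], "gripper": [-1,1,1,1,1]}}

```text
time: 11.6
tcp_pos: [0.5662, 0.0779, 0.0077]
tcp_rot: [2.787, 1.445, 0.006]
contact_force: [1.3, 0.4, -0.2]
finger_gap: 0.0444
```

Emit:
{"fn": "servo_tool", "kwargs": {"translation": [[0,0,0],[0,0,0],[0,0,0],[0,0,0],[0,0,0]], "rot": [[0,0,0],[0,0,0],[0,0,0],[0,0,0],[0,0,0]], "gripper": [1,1,1,1,1]}}

```text
time: 12.02
tcp_pos: [0.5661, 0.0779, 0.0076]
tcp_rot: [2.787, 1.445, 0.006]
contact_force: [-1.1, -0.8, 7.0]
finger_gap: 0.0443
```

Emit:
{"fn": "servo_tool", "kwargs": {"translation": [[0,0,-0.01],[0,0,-0.025],[0,0,-0.035],[0,0,-0.035],[0,0,-0.025]], "rot": [[0,0,0],[0,0,0],[0,0,0],[0,0,0],[0,0,0]], "gripper": [1,1,1,1,1]}}

```text
time: 12.43
tcp_pos: [0.5649, 0.078, 0.1393]
tcp_rot: [2.788, 1.446, 0.005]
contact_force: [1.2, 1.5, -1.9]
finger_gap: 0.045
```

```bash
python3 plan.py .6139 -.3747 .12 85.7
```

```text
t 12.43 phi 54.83 tilt 0.20 pos [0.5649 0.078  0.1393] q1 0.05 q6 0.66 gap 0.0450 F [ 1.2  1.5 -1.9]
rz -30.87  shift(mm) [-447.7   82.8   19.3]
```

Emit:
{"fn": "servo_tool", "kwargs": {"translation": [[0,0,0],[0,0,0],[0,0,0],[0,0,0],[0,0,0]], "rot": [[0,0,-6.17],[0,0,-6.17],[0,0,-6.17],[0,0,-6.17],[0,0,-6.17]], "gripper": [1,1,1,1,1]}}

```text
time: 12.85
tcp_pos: [0.564, 0.0779, 0.1361]
tcp_rot: [2.298, 2.142, 0.001]
contact_force: [-0.3, 0.5, -1.3]
finger_gap: 0.0447
```

Emit:
{"fn": "servo_tool", "kwargs": {"translation": [[-0.0299,0.0055,0.0013],[-0.0299,0.0055,0.0013],[-0.0299,0.0055,0.0013],[-0.0299,0.0055,0.0013],[-0.0299,0.0055,0.0013]], "rot": [[0,0,0],[0,0,0],[0,0,0],[0,0,0],[0,0,0]], "gripper": [1,1,1,1,1]}}

```text
time: 13.27
tcp_pos: [0.5801, -0.0745, 0.1295]
tcp_rot: [2.303, 2.136, 0.001]
contact_force: [0.3, -1.1, -1.8]
finger_gap: 0.0448
```

Emit:
{"fn": "servo_tool", "kwargs": {"translation": [[-0.0299,0.0055,0.0013],[-0.0299,0.0055,0.0013],[-0.0299,0.0055,0.0013],[-0.0299,0.0055,0.0013],[-0.0299,0.0055,0.0013]], "rot": [[0,0,0],[0,0,0],[0,0,0],[0,0,0],[0,0,0]], "gripper": [1,1,1,1,1]}}

```text
time: 13.68
tcp_pos: [0.5962, -0.2259, 0.1229]
tcp_rot: [2.303, 2.136, 0.0]
contact_force: [-0.2, 0.3, -0.4]
finger_gap: 0.0449
```

Emit:
{"fn": "servo_tool", "kwargs": {"translation": [[-0.0299,0.0055,0.0013],[-0.0299,0.0055,0.0013],[-0.0299,0.0055,0.0013],[-0.0299,0.0055,0.0013],[-0.0299,0.0055,0.0013]], "rot": [[0,0,0],[0,0,0],[0,0,0],[0,0,0],[0,0,0]], "gripper": [1,1,1,1,1]}}

```text
time: 14.1
tcp_pos: [0.6123, -0.377, 0.1164]
tcp_rot: [2.304, 2.136, 0.0]
contact_force: [0.5, 0.0, -2.1]
finger_gap: 0.0445
```

Emit:
{"fn": "servo_tool", "kwargs": {"translation": [[0,0,0.03],[0,0,0.02],[0,0,0],[0,0,0],[0,0,0]], "rot": [[0,0,0],[0,0,0],[0,0,0],[0,0,0],[0,0,0]], "gripper": [1,1,1,1,1]}}

```text
time: 14.52
tcp_pos: [0.613, -0.3756, 0.0672]
tcp_rot: [2.302, 2.136, 0.001]
contact_force: [1.7, -1.0, -1.1]
finger_gap: 0.0446
```

```bash
python3 plan.py .6139 -.3747 .0136 85.7
```

```text
t 14.52 phi 85.69 tilt 0.08 pos [ 0.613  -0.3756  0.0672] q1 -0.62 q6 -0.55 gap 0.0446 F [ 1.7 -1.  -1.1]
rz -0.01  shift(mm) [ 1.   0.9 53.6]
```

Emit:
{"fn": "servo_tool", "kwargs": {"translation": [[0.001,0.0009,0.015],[0,0,0.02],[0,0,0.012],[0,0,0.005],[0,0,0.003]], "rot": [[0,0,0],[0,0,0],[0,0,0],[0,0,0],[0,0,0]], "gripper": [1,1,1,1,1]}}

```text
time: 14.93
tcp_pos: [0.6129, -0.3738, 0.0117]
tcp_rot: [-2.302, -2.135, 0.001]
contact_force: [-17.4, 11.9, 30.9]
finger_gap: 0.0447
```

Emit:
{"fn": "servo_tool", "kwargs": {"translation": [[0,0,0.0005],[0,0,0.0005],[0,0,0],[0,0,0],[0,0,0]], "rot": [[0,0,0],[0,0,0],[0,0,0],[0,0,0],[0,0,0]], "gripper": [1,1,1,1,1]}}

```text
time: 15.35
tcp_pos: [0.6138, -0.3745, 0.0117]
tcp_rot: [2.303, 2.136, 0.0]
contact_force: [-5.8, 5.1, 9.1]
finger_gap: 0.0448
```

Emit:
{"fn": "servo_tool", "kwargs": {"translation": [[0,0,0],[0,0,0],[0,0,0],[0,0,0],[0,0,0]], "rot": [[0,0,0],[0,0,0],[0,0,0],[0,0,0],[0,0,0]], "gripper": [-0.6,-0.6,-0.6,-0.6,-0.6]}}

```text
time: 15.77
tcp_pos: [0.6133, -0.3747, 0.0093]
tcp_rot: [2.304, 2.136, -0.0]
contact_force: [-0.4, -0.1, -0.5]
finger_gap: 0.0682
```

Emit:
{"fn": "servo_tool", "kwargs": {"translation": [[0,0,-0.01],[0,0,-0.025],[0,0,-0.03],[0,0,-0.035],[0,0,-0.025]], "rot": [[0,0,0],[0,0,0],[0,0,0],[0,0,0],[0,0,0]], "gripper": [-0.6,-0.6,-0.6,-0.6,-0.6]}}

```text
time: 16.18
tcp_pos: [0.614, -0.3752, 0.1385]
tcp_rot: [2.302, 2.134, 0.001]
contact_force: [-0.1, -0.8, 1.3]
finger_gap: 0.0684
```

```bash
python3 plan.py .6885 .0752 .13 85.7
```

```text
t 16.18 phi 85.66 tilt 0.17 pos [ 0.614  -0.3752  0.1385] q1 -0.62 q6 -0.54 gap 0.0684 F [-0.1 -0.8  1.3]
rz -0.04  shift(mm) [454.7  40.5   8.5]
```

Emit:
{"fn": "servo_tool", "kwargs": {"translation": [[0.0303,0.0027,0.0006],[0.0303,0.0027,0.0006],[0.0303,0.0027,0.0006],[0.0303,0.0027,0.0006],[0.0303,0.0027,0.0006]], "rot": [[0,0,0],[0,0,0],[0,0,0],[0,0,0],[0,0,0]], "gripper": [-1,-1,-1,-1,-1]}}

```text
time: 16.6
tcp_pos: [0.6384, -0.2234, 0.1324]
tcp_rot: [2.304, 2.135, 0.001]
contact_force: [-0.1, 0.3, 0.8]
finger_gap: 0.0857
```

Emit:
{"fn": "servo_tool", "kwargs": {"translation": [[0.0303,0.0027,0.0006],[0.0303,0.0027,0.0006],[0.0303,0.0027,0.0006],[0.0303,0.0027,0.0006],[0.0303,0.0027,0.0006]], "rot": [[0,0,0],[0,0,0],[0,0,0],[0,0,0],[0,0,0]], "gripper": [-1,-1,-1,-1,-1]}}

```text
time: 17.02
tcp_pos: [0.6634, -0.0732, 0.1294]
tcp_rot: [2.303, 2.135, 0.001]
contact_force: [0.2, -0.6, 0.0]
finger_gap: 0.0854
```

Emit:
{"fn": "servo_tool", "kwargs": {"translation": [[0.0303,0.0027,0.0006],[0.0303,0.0027,0.0006],[0.0303,0.0027,0.0006],[0.0303,0.0027,0.0006],[0.0303,0.0027,0.0006]], "rot": [[0,0,0],[0,0,0],[0,0,0],[0,0,0],[0,0,0]], "gripper": [-1,-1,-1,-1,-1]}}

```text
time: 17.43
tcp_pos: [0.6883, 0.077, 0.1264]
tcp_rot: [2.303, 2.135, 0.001]
contact_force: [0.6, 0.4, -0.4]
finger_gap: 0.0856
```

Emit:
{"fn": "servo_tool", "kwargs": {"translation": [[0,0,0],[0,0,0],[0,0,0],[0,0,0],[0,0,0]], "rot": [[0,0,0],[0,0,0],[0,0,0],[0,0,0],[0,0,0]], "gripper": [-1,-1,-1,-1,-1]}}

```text
time: 17.85
tcp_pos: [0.6881, 0.074, 0.1257]
tcp_rot: [2.305, 2.134, -0.0]
contact_force: [-0.3, 0.9, -0.4]
finger_gap: 0.0852
```

```bash
python3 plan.py .6885 .0752 .003 85.7
python3 look.py tin "[('C64',(.6885,.0752,.024,0))]"
```

```text
t 17.85 phi 85.57 tilt 0.02 pos [0.6881 0.074  0.1257] q1 0.03 q6 0.11 gap 0.0852 F [-0.3  0.9 -0.4]
rz -0.13  shift(mm) [  1.2   0.4 122.7]
```

View pics/tin.png

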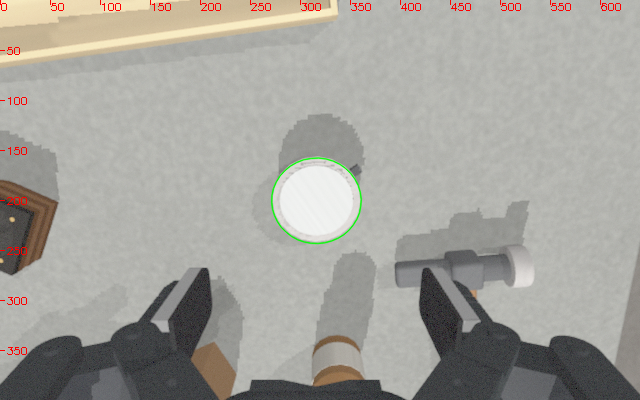

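Emit:
{"fn": "servo_tool", "kwargs": {"translation": [[0.0012,0.0004,0.02],[0,0,0.03],[0,0,0.03],[0,0,0.028],[0,0,0.014]], "rot": [[0,0,0],[0,0,0],[0,0,0],[0,0,0],[0,0,0]], "gripper": [-1,-1,-1,-1,-1]}}

```text
time: 18.32
tcp_pos: [0.6858, 0.0755, -0.0011]
tcp_rot: [-2.303, -2.132, 0.007]
contact_force: [-1.1, 0.0, -2.0]
finger_gap: 0.0857
```

Emit:
{"fn": "servo_tool", "kwargs": {"translation": [[0,0,0],[0,0,0],[0,0,0],[0,0,0],[0,0,0]], "rot": [[0,0,0],[0,0,0],[0,0,0],[0,0,0],[0,0,0]], "gripper": [-1,1,1,1,1]}}

```text
time: 18.73
tcp_pos: [0.6908, 0.0767, 0.0066]
tcp_rot: [2.302, 2.134, 0.006]
contact_force: [0.6, -0.4, 4.9]
finger_gap: 0.0617
```

Emit:
{"fn": "servo_tool", "kwargs": {"translation": [[0,0,0],[0,0,0],[0,0,0],[0,0,0],[0,0,0]], "rot": [[0,0,0],[0,0,0],[0,0,0],[0,0,0],[0,0,0]], "gripper": [1,1,1,1,1]}}

```text
time: 19.15
tcp_pos: [0.6908, 0.0767, 0.0066]
tcp_rot: [2.301, 2.134, 0.006]
contact_force: [-0.4, -0.5, 7.3]
finger_gap: 0.0615
```

Emit:
{"fn": "servo_tool", "kwargs": {"translation": [[0,0,-0.01],[0,0,-0.025],[0,0,-0.035],[0,0,-0.035],[0,0,-0.025]], "rot": [[0,0,0],[0,0,0],[0,0,0],[0,0,0],[0,0,0]], "gripper": [1,1,1,1,1]}}

```text
time: 19.57
tcp_pos: [0.6896, 0.0768, 0.1381]
tcp_rot: [2.302, 2.134, 0.005]
contact_force: [1.8, -0.7, -0.2]
finger_gap: 0.0619
```

```bash
python3 plan.py .5192 -.3676 .12 85.7
```

```text
t 19.57 phi 85.67 tilt 0.22 pos [0.6896 0.0768 0.1381] q1 0.04 q6 0.11 gap 0.0619 F [ 1.8 -0.7 -0.2]
rz -0.03  shift(mm) [-455.9 -136.6   18.1]
```

Emit:
{"fn": "servo_tool", "kwargs": {"translation": [[-0.0304,-0.0091,0.0012],[-0.0304,-0.0091,0.0012],[-0.0304,-0.0091,0.0012],[-0.0304,-0.0091,0.0012],[-0.0304,-0.0091,0.0012]], "rot": [[0,0,0],[0,0,0],[0,0,0],[0,0,0],[0,0,0]], "gripper": [1,1,1,1,1]}}

```text
time: 19.98
tcp_pos: [0.6311, -0.0726, 0.1285]
tcp_rot: [2.303, 2.136, 0.001]
contact_force: [-0.4, -0.6, -1.3]
finger_gap: 0.0616
```

Emit:
{"fn": "servo_tool", "kwargs": {"translation": [[-0.0304,-0.0091,0.0012],[-0.0304,-0.0091,0.0012],[-0.0304,-0.0091,0.0012],[-0.0304,-0.0091,0.0012],[-0.0304,-0.0091,0.0012]], "rot": [[0,0,0],[0,0,0],[0,0,0],[0,0,0],[0,0,0]], "gripper": [1,1,1,1,1]}}

```text
time: 20.4
tcp_pos: [0.5742, -0.221, 0.1225]
tcp_rot: [2.303, 2.135, 0.001]
contact_force: [1.0, 0.1, -1.1]
finger_gap: 0.0612
```

Emit:
{"fn": "servo_tool", "kwargs": {"translation": [[-0.0304,-0.0091,0.0012],[-0.0304,-0.0091,0.0012],[-0.0304,-0.0091,0.0012],[-0.0304,-0.0091,0.0012],[-0.0304,-0.0091,0.0012]], "rot": [[0,0,0],[0,0,0],[0,0,0],[0,0,0],[0,0,0]], "gripper": [1,1,1,1,1]}}

```text
time: 20.82
tcp_pos: [0.5173, -0.3692, 0.1165]
tcp_rot: [2.303, 2.135, 0.0]
contact_force: [0.0, 0.6, -1.9]
finger_gap: 0.0612
```

Emit:
{"fn": "servo_tool", "kwargs": {"translation": [[0,0,0.03],[0,0,0.02],[0,0,0],[0,0,0],[0,0,0]], "rot": [[0,0,0],[0,0,0],[0,0,0],[0,0,0],[0,0,0]], "gripper": [1,1,1,1,1]}}

```text
time: 21.23
tcp_pos: [0.5187, -0.3679, 0.0671]
tcp_rot: [2.302, 2.135, 0.0]
contact_force: [1.0, -0.4, -0.3]
finger_gap: 0.0613
```

```bash
python3 plan.py .5192 -.3676 .0106 85.7
```

```text
t 21.23 phi 85.69 tilt 0.09 pos [ 0.5187 -0.3679  0.0671] q1 -0.70 q6 -0.62 gap 0.0613 F [ 1.  -0.4 -0.3]
rz -0.01  shift(mm) [ 0.3  0.5 56.5]
```

Emit:
{"fn": "servo_tool", "kwargs": {"translation": [[0,0,0.015],[0,0,0.02],[0,0,0.012],[0,0,0.005],[0,0,0.002]], "rot": [[0,0,0],[0,0,0],[0,0,0],[0,0,0],[0,0,0]], "gripper": [1,1,1,1,1]}}

```text
time: 21.65
tcp_pos: [0.5179, -0.3672, 0.0112]
tcp_rot: [-2.303, -2.136, 0.0]
contact_force: [-0.1, -0.0, -2.2]
finger_gap: 0.0616
```

Emit:
{"fn": "servo_tool", "kwargs": {"translation": [[0,0,0.001],[0,0,0.0015],[0,0,0],[0,0,0],[0,0,0]], "rot": [[0,0,0],[0,0,0],[0,0,0],[0,0,0],[0,0,0]], "gripper": [1,1,1,1,1]}}

```text
time: 22.07
tcp_pos: [0.5188, -0.3683, 0.0106]
tcp_rot: [2.302, 2.135, 0.001]
contact_force: [-1.7, 2.5, 6.0]
finger_gap: 0.0618
```

Emit:
{"fn": "servo_tool", "kwargs": {"translation": [[0,0,0],[0,0,0],[0,0,0],[0,0,0],[0,0,0]], "rot": [[0,0,0],[0,0,0],[0,0,0],[0,0,0],[0,0,0]], "gripper": [-0.9,-0.9,-0.9,-0.9,-0.9]}}

```text
time: 22.48
tcp_pos: [0.5179, -0.3677, 0.0088]
tcp_rot: [-2.304, -2.136, 0.0]
contact_force: [0.7, -0.3, 1.2]
finger_gap: 0.0814
```

Emit:
{"fn": "servo_tool", "kwargs": {"translation": [[0,0,-0.01],[0,0,-0.025],[0,0,-0.03],[0,0,-0.035],[0,0,-0.025]], "rot": [[0,0,0],[0,0,0],[0,0,0],[0,0,0],[0,0,0]], "gripper": [-0.9,-0.9,-0.9,-0.9,-0.9]}}

```text
time: 22.9
tcp_pos: [0.5186, -0.3683, 0.1378]
tcp_rot: [2.302, 2.134, 0.001]
contact_force: [-0.4, -0.3, 1.3]
finger_gap: 0.0813
```

```bash
python3 plan.py .4462 .0758 .14 -33.1
```

```text
t 22.90 phi 85.66 tilt 0.16 pos [ 0.5186 -0.3683  0.1378] q1 -0.70 q6 -0.62 gap 0.0813 F [-0.4 -0.3  1.3]
rz 118.76  shift(mm) [-303.2 -332.5   -2.2]
```

```bash
python3 plan.py .4462 .0758 .14 146.9
```

```text
t 22.90 phi 85.66 tilt 0.16 pos [ 0.5186 -0.3683  0.1378] q1 -0.70 q6 -0.62 gap 0.0813 F [-0.4 -0.3  1.3]
rz -61.24  shift(mm) [303.2 332.5  -2.2]
```

Emit:
{"fn": "servo_tool", "kwargs": {"translation": [[0,0,0],[0,0,0],[0,0,0],[0,0,0],[0,0,0]], "rot": [[0,0,-6.8],[0,0,-6.8],[0,0,-6.8],[0,0,-6.8],[0,0,-6.8]], "gripper": [-1,-1,-1,-1,-1]}}

```text
time: 23.32
tcp_pos: [0.518, -0.3678, 0.1349]
tcp_rot: [1.57, 2.72, -0.0]
contact_force: [-0.4, 0.0, -0.0]
finger_gap: 0.0858
```

Emit:
{"fn": "servo_tool", "kwargs": {"translation": [[0,0,0],[0,0,0],[0,0,0],[0,0,0],[0,0,0]], "rot": [[0,0,-6.8],[0,0,-6.8],[0,0,-6.8],[0,0,-6.8],[0,0,0]], "gripper": [-1,-1,-1,-1,-1]}}

```text
time: 23.73
tcp_pos: [0.5181, -0.3679, 0.1347]
tcp_rot: [0.887, 3.013, -0.0]
contact_force: [-0.9, -0.5, -1.0]
finger_gap: 0.0853
```

Emit:
{"fn": "servo_tool", "kwargs": {"translation": [[0.0202,0.0222,0],[0.0202,0.0222,0],[0.0202,0.0222,0],[0.0202,0.0222,0],[0.0202,0.0222,0]], "rot": [[0,0,0],[0,0,0],[0,0,0],[0,0,0],[0,0,0]], "gripper": [-1,-1,-1,-1,-1]}}

```text
time: 24.15
tcp_pos: [0.4937, -0.2184, 0.1344]
tcp_rot: [0.903, 3.008, -0.0]
contact_force: [1.0, -0.1, -0.2]
finger_gap: 0.0855
```

Emit:
{"fn": "servo_tool", "kwargs": {"translation": [[0.0202,0.0222,0],[0.0202,0.0222,0],[0.0202,0.0222,0],[0.0202,0.0222,0],[0.0202,0.0222,0]], "rot": [[0,0,0],[0,0,0],[0,0,0],[0,0,0],[0,0,0]], "gripper": [-1,-1,-1,-1,-1]}}

```text
time: 24.57
tcp_pos: [0.4698, -0.0702, 0.1346]
tcp_rot: [0.903, 3.008, 0.0]
contact_force: [0.0, 1.1, -0.3]
finger_gap: 0.0852
```

Emit:
{"fn": "servo_tool", "kwargs": {"translation": [[0.0202,0.0222,0],[0.0202,0.0222,0],[0.0202,0.0222,0],[0.0202,0.0222,0],[0.0202,0.0222,0]], "rot": [[0,0,0],[0,0,0],[0,0,0],[0,0,0],[0,0,0]], "gripper": [-1,-1,-1,-1,-1]}}

```text
time: 24.98
tcp_pos: [0.446, 0.0781, 0.1347]
tcp_rot: [0.903, 3.008, 0.001]
contact_force: [0.5, -0.6, -0.8]
finger_gap: 0.0854
```

Emit:
{"fn": "servo_tool", "kwargs": {"translation": [[0,0,0.01],[0,0,0],[0,0,0],[0,0,0],[0,0,0]], "rot": [[0,0,0],[0,0,0],[0,0,0],[0,0,0],[0,0,0]], "gripper": [-1,-1,-1,-1,-1]}}

```text
time: 25.4
tcp_pos: [0.4466, 0.0757, 0.1243]
tcp_rot: [0.899, 3.01, -0.0]
contact_force: [-0.5, -0.5, 0.8]
finger_gap: 0.0855
```

```bash
python3 plan.py .4462 .0758 .003 146.9
python3 look.py dh "[('D60x54',(.4462,.0758,.030,-33.1)),('D60x54',(.4462,.0758,.0,-33.1))]"
```

```text
t 25.40 phi 146.72 tilt 0.02 pos [0.4466 0.0757 0.1243] q1 0.05 q6 -0.94 gap 0.0855 F [-0.5 -0.5  0.8]
rz -0.18  shift(mm) [  0.4  -0.2 121.3]
```

View pics/dh.png

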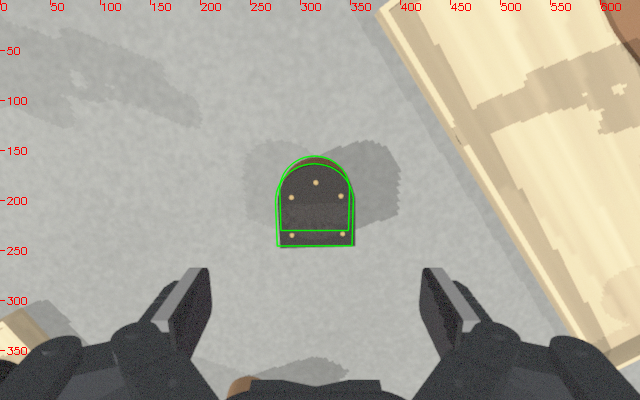

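Emit:
{"fn": "servo_tool", "kwargs": {"translation": [[-0.0045,0,0.02],[-0.004,0,0.03],[0,0,0.03],[0,0,0.028],[0,0,0.013]], "rot": [[0,0,0],[0,0,0],[0,0,0],[0,0,0],[0,0,0]], "gripper": [-1,-1,-1,-1,-1]}}

```text
time: 25.87
tcp_pos: [0.4511, 0.0711, -0.0005]
tcp_rot: [-0.898, -3.006, 0.002]
contact_force: [-0.5, -0.4, -0.6]
finger_gap: 0.0856
```

Emit:
{"fn": "servo_tool", "kwargs": {"translation": [[0,0,0],[0,0,0],[0,0,0],[0,0,0],[0,0,0]], "rot": [[0,0,0],[0,0,0],[0,0,0],[0,0,0],[0,0,0]], "gripper": [-1,-1,1,1,1]}}

```text
time: 26.28
tcp_pos: [0.4552, 0.072, 0.005]
tcp_rot: [0.895, 3.008, 0.002]
contact_force: [-8.4, -1.4, 15.6]
finger_gap: 0.0526
```

Emit:
{"fn": "servo_tool", "kwargs": {"translation": [[0,0,0],[0,0,0],[0,0,0],[0,0,0],[0,0,0]], "rot": [[0,0,0],[0,0,0],[0,0,0],[0,0,0],[0,0,0]], "gripper": [1,1,1,1,1]}}

```text
time: 26.7
tcp_pos: [0.4553, 0.0721, 0.005]
tcp_rot: [0.895, 3.008, 0.002]
contact_force: [-1.2, -1.4, 6.5]
finger_gap: 0.0529
```

Emit:
{"fn": "servo_tool", "kwargs": {"translation": [[0,0,-0.01],[0,0,-0.025],[0,0,-0.03],[0,0,-0.03],[0,0,-0.015]], "rot": [[0,0,0],[0,0,0],[0,0,0],[0,0,0],[0,0,0]], "gripper": [1,1,1,1,1]}}

```text
time: 27.12
tcp_pos: [0.4553, 0.0723, 0.118]
tcp_rot: [0.894, 3.006, 0.003]
contact_force: [1.7, -0.3, 0.5]
finger_gap: 0.053
```

```bash
python3 plan.py .4291 .3293 .112 182.9
```

```text
t 27.12 phi 146.87 tilt 0.33 pos [0.4553 0.0723 0.118 ] q1 0.05 q6 -0.95 gap 0.0530 F [ 1.7 -0.3  0.5]
rz -36.03  shift(mm) [ 13.2 258.    6. ]
```

Emit:
{"fn": "servo_tool", "kwargs": {"translation": [[0,0,0],[0,0,0],[0,0,0],[0,0,0],[0,0,0]], "rot": [[0,0,-7.1],[0,0,-7.1],[0,0,-7.1],[0,0,-7.1],[0,0,-7.1]], "gripper": [1,1,1,1,1]}}

```text
time: 27.53
tcp_pos: [0.4535, 0.0722, 0.1142]
tcp_rot: [-0.075, 3.139, 0.0]
contact_force: [0.8, -1.1, -0.2]
finger_gap: 0.053
```

Emit:
{"fn": "servo_tool", "kwargs": {"translation": [[0,0,0],[0.0013,0.0258,0],[0.0013,0.0258,0],[0.0013,0.0258,0],[0.0013,0.0258,0]], "rot": [[0,0,-0.5],[0,0,0],[0,0,0],[0,0,0],[0,0,0]], "gripper": [1,1,1,1,1]}}

```text
time: 27.95
tcp_pos: [0.4429, 0.1759, 0.1138]
tcp_rot: [-0.071, 3.14, 0.0]
contact_force: [0.4, -0.4, -0.5]
finger_gap: 0.0528
```

Emit:
{"fn": "servo_tool", "kwargs": {"translation": [[0.0013,0.0258,0],[0.0013,0.0258,0],[0.0013,0.0258,0],[0.0013,0.0258,0],[0.0013,0.0258,0]], "rot": [[0,0,0],[0,0,0],[0,0,0],[0,0,0],[0,0,0]], "gripper": [1,1,1,1,1]}}

```text
time: 28.37
tcp_pos: [0.4298, 0.3048, 0.1137]
tcp_rot: [-0.072, 3.14, 0.001]
contact_force: [-0.2, -0.3, -0.6]
finger_gap: 0.0529
```

Emit:
{"fn": "servo_tool", "kwargs": {"translation": [[0.001,0.0258,0],[0,0,0.03],[0,0,0.02],[0,0,0],[0,0,0]], "rot": [[0,0,0],[0,0,0],[0,0,0],[0,0,0],[0,0,0]], "gripper": [1,1,1,1,1]}}

```text
time: 28.78
tcp_pos: [0.4266, 0.3285, 0.0623]
tcp_rot: [0.075, -3.138, 0.003]
contact_force: [-0.4, 0.5, -0.5]
finger_gap: 0.0526
```

```bash
python3 plan.py .4298 .3293 .014 182.9
python3 look.py dp "[('D60x54',(.4211,.3289,.009,2.9)),('B340x210',(.5330,.2946,.020,2.9))]"
```

```text
t 28.78 phi -177.27 tilt 0.18 pos [0.4266 0.3285 0.0623] q1 0.56 q6 -1.06 gap 0.0526 F [-0.4  0.5 -0.5]
rz -0.17  shift(mm) [-3.2  0.6 48.3]
```

View pics/dp.png

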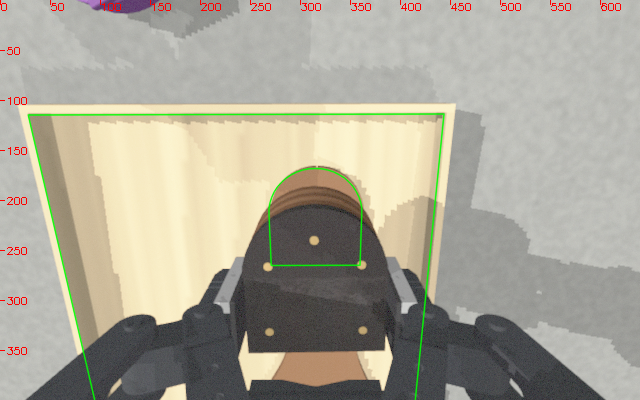

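```bash
python3 - <<'E'
from h import *
import pickle
d=pickle.load(open("pics/dp.pkl","rb"));t=np.array([.4266,.3285]);a=np.radians(2.73);x=np.array([np.cos(a),np.sin(a)]);y=np.array([-x[1],x[0]])
for off in(-8.7,-4.7):
  print(off,"back bottom",np.round(w2p(d,[*(t+x*(off-30)/1000),.0573]),1),"back top",np.round(w2p(d,[*(t+x*(off-30)/1000),.0873]),1),
   "front top",[np.round(w2p(d,[*(t+x*(off+30)/1000+y*s*.027),.0873]),1) for s in(1,-1)])
E
```

```text
-8.7 back bottom [313.3 183.4] back top [312.8 204.4] front top [array([381. , 348.5]), array([245.1, 348.4])]
-4.7 back bottom [313.3 192.4] back top [312.9 215.2] front top [array([380.5, 356.8]), array([245.7, 356.8])]
```

Emit:
{"fn": "servo_tool", "kwargs": {"translation": [[-0.001,0,0.01],[0,0,0.015],[0,0,0.01],[0,0,0.006],[0,0,0.003]], "rot": [[0,0,-0.17],[0,0,0],[0,0,0],[0,0,0],[0,0,0]], "gripper": [1,1,1,1,1]}}

```text
time: 29.25
tcp_pos: [0.4285, 0.3287, 0.0181]
tcp_rot: [0.082, -3.14, 0.001]
contact_force: [-0.2, -0.4, -0.7]
finger_gap: 0.0528
```

Emit:
{"fn": "servo_tool", "kwargs": {"translation": [[0,0,0],[0,0,0],[0,0,0],[0,0,0],[0,0,0]], "rot": [[0,0,0],[0,0,0],[0,0,0],[0,0,0],[0,0,0]], "gripper": [1,1,1,1,1]}}

```text
time: 29.67
tcp_pos: [0.4292, 0.3294, 0.0195]
tcp_rot: [-0.083, 3.14, 0.001]
contact_force: [0.8, -0.4, -0.1]
finger_gap: 0.0527
```

```bash
python3 plan.py .4289 .3283 .014 182.9
```

```text
t 29.67 phi -176.96 tilt 0.06 pos [0.4292 0.3294 0.0195] q1 0.56 q6 -1.06 gap 0.0527 F [ 0.8 -0.4 -0.1]
rz 0.14  shift(mm) [ 0.3 -1.1  5.5]
```

Emit:
{"fn": "servo_tool", "kwargs": {"translation": [[0,-0.001,0.002],[0,0,0.002],[0,0,0.001],[0,0,0.0005],[0,0,0]], "rot": [[0,0,0],[0,0,0],[0,0,0],[0,0,0],[0,0,0]], "gripper": [1,1,1,1,1]}}

```text
time: 30.08
tcp_pos: [0.4288, 0.3281, 0.0141]
tcp_rot: [0.083, -3.14, 0.0]
contact_force: [-4.3, -2.8, 9.1]
finger_gap: 0.053
```

Emit:
{"fn": "servo_tool", "kwargs": {"translation": [[0,0,0.0005],[0,0,0],[0,0,0],[0,0,0],[0,0,0]], "rot": [[0,0,0],[0,0,0],[0,0,0],[0,0,0],[0,0,0]], "gripper": [1,1,1,1,1]}}

```text
time: 30.5
tcp_pos: [0.4288, 0.3281, 0.0141]
tcp_rot: [0.083, -3.14, 0.001]
contact_force: [-7.2, -4.4, 13.6]
finger_gap: 0.0532
```

Emit:
{"fn": "servo_tool", "kwargs": {"translation": [[0,0,-0.0005],[0,0,0],[0,0,0],[0,0,0],[0,0,0]], "rot": [[0,0,0],[0,0,0],[0,0,0],[0,0,0],[0,0,0]], "gripper": [-0.7,-0.7,-0.7,-0.7,-0.7]}}

```text
time: 30.92
tcp_pos: [0.4287, 0.3281, 0.0132]
tcp_rot: [0.083, -3.14, 0.0]
contact_force: [0.8, 0.3, 0.7]
finger_gap: 0.072
```

Emit:
{"fn": "servo_tool", "kwargs": {"translation": [[0,0,-0.01],[0,0,-0.025],[0,0,-0.03],[0,0,-0.035],[0,0,-0.025]], "rot": [[0,0,0],[0,0,0],[0,0,0],[0,0,0],[0,0,0]], "gripper": [-0.7,-0.7,-0.7,-0.7,-0.7]}}

```text
time: 31.33
tcp_pos: [0.4295, 0.3286, 0.1421]
tcp_rot: [-0.083, 3.138, 0.002]
contact_force: [1.9, 0.4, 0.5]
finger_gap: 0.0725
```

```bash
python3 plan.py .6951 -.0770 .15 92.9
python3 look.py dp2 "[('D60x54',(.4211,.3289,.009,2.9)),('D60x54',(.4211,.3289,.039,2.9))]"
```

```text
t 31.33 phi -176.97 tilt 0.15 pos [0.4295 0.3286 0.1421] q1 0.56 q6 -1.07 gap 0.0725 F [1.9 0.4 0.5]
rz 90.13  shift(mm) [-418.5  244.8   -7.9]
```

View pics/dp2.png

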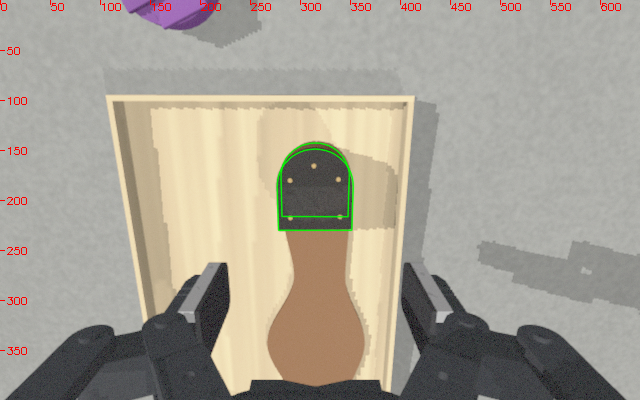

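Emit:
{"fn": "servo_tool", "kwargs": {"translation": [[0,0,0],[0,0,0],[0,0,0],[0,0,0],[0,0,0]], "rot": [[0,0,6.93],[0,0,6.93],[0,0,6.93],[0,0,6.93],[0,0,6.93]], "gripper": [-1,-1,-1,-1,-1]}}

```text
time: 31.8
tcp_pos: [0.4288, 0.3282, 0.1389]
tcp_rot: [0.865, 3.02, 0.0]
contact_force: [-0.5, -0.7, -0.1]
finger_gap: 0.0858
```

Emit:
{"fn": "servo_tool", "kwargs": {"translation": [[0,0,0],[0,0,0],[0,0,0],[0,0,0],[0,0,0]], "rot": [[0,0,6.93],[0,0,6.93],[0,0,6.93],[0,0,6.93],[0,0,6.93]], "gripper": [-1,-1,-1,-1,-1]}}

```text
time: 32.22
tcp_pos: [0.4288, 0.3282, 0.1388]
tcp_rot: [1.725, 2.626, 0.0]
contact_force: [0.2, 0.1, 0.4]
finger_gap: 0.0852
```

Emit:
{"fn": "servo_tool", "kwargs": {"translation": [[0,0,0],[0,0,0],[0,0,0],[-0.0279,0.0163,-0.0005],[-0.0279,0.0163,-0.0005]], "rot": [[0,0,6.93],[0,0,6.93],[0,0,6.93],[0,0,0],[0,0,0]], "gripper": [-1,-1,-1,-1,-1]}}

```text
time: 32.63
tcp_pos: [0.4639, 0.2746, 0.1399]
tcp_rot: [-2.161, -2.28, -0.001]
contact_force: [0.6, -0.2, -0.8]
finger_gap: 0.0854
```

Emit:
{"fn": "servo_tool", "kwargs": {"translation": [[-0.0279,0.0163,-0.0005],[-0.0279,0.0163,-0.0005],[-0.0279,0.0163,-0.0005],[-0.0279,0.0163,-0.0005],[-0.0279,0.0163,-0.0005]], "rot": [[0,0,0],[0,0,0],[0,0,0],[0,0,0],[0,0,0]], "gripper": [-1,-1,-1,-1,-1]}}

```text
time: 33.05
tcp_pos: [0.5535, 0.1376, 0.1425]
tcp_rot: [2.163, 2.278, 0.001]
contact_force: [0.0, 0.1, 0.2]
finger_gap: 0.0856
```

Emit:
{"fn": "servo_tool", "kwargs": {"translation": [[-0.0279,0.0163,-0.0005],[-0.0279,0.0163,-0.0005],[-0.0279,0.0163,-0.0005],[-0.0279,0.0163,-0.0005],[-0.0279,0.0163,-0.0005]], "rot": [[0,0,0],[0,0,0],[0,0,0],[0,0,0],[0,0,0]], "gripper": [-1,-1,-1,-1,-1]}}

```text
time: 33.47
tcp_pos: [0.642, 0.0023, 0.1449]
tcp_rot: [2.164, 2.278, 0.0]
contact_force: [0.4, 1.3, -0.0]
finger_gap: 0.0852
```

Emit:
{"fn": "servo_tool", "kwargs": {"translation": [[-0.0279,0.0163,-0.0005],[-0.0279,0.0163,-0.0005],[-0.0279,0.0163,-0.0005],[0,0,0],[0,0,0]], "rot": [[0,0,0],[0,0,0],[0,0,0],[0,0,0],[0,0,0]], "gripper": [-1,-1,-1,-1,-1]}}

```text
time: 33.88
tcp_pos: [0.6948, -0.0791, 0.1456]
tcp_rot: [-2.166, -2.275, 0.0]
contact_force: [0.2, 0.6, 0.3]
finger_gap: 0.0849
```

```bash
python3 plan.py .6951 -.0770 .02 92.9
python3 look.py jar "[('C44',(.6951,-.0770,0.0,0)),('C44',(.6951,-.0770,.045,0)),('C34',(.6951,-.077,.068,0))]"
```

```text
t 33.88 phi 92.80 tilt 0.03 pos [ 0.6948 -0.0791  0.1456] q1 -0.19 q6 -0.24 gap 0.0849 F [0.2 0.6 0.3]
rz -0.10  shift(mm) [  2.1   0.4 125.6]
```

View pics/jar.png

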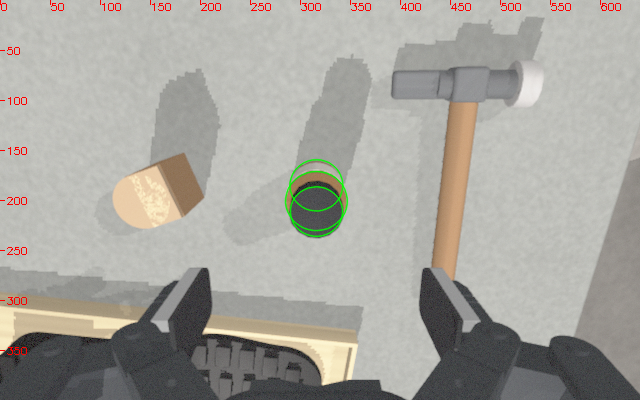

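Emit:
{"fn": "servo_tool", "kwargs": {"translation": [[0.0015,0.0004,0.02],[0,0,0.03],[0,0,0.03],[0,0,0.03],[0,0,0.015]], "rot": [[0,0,0],[0,0,0],[0,0,0],[0,0,0],[0,0,0]], "gripper": [-1,-1,-1,-1,-1]}}

```text
time: 34.35
tcp_pos: [0.6917, -0.0736, 0.0167]
tcp_rot: [-2.158, -2.276, 0.004]
contact_force: [0.5, 0.2, -1.2]
finger_gap: 0.0854
```

Emit:
{"fn": "servo_tool", "kwargs": {"translation": [[0,0,0],[0,0,0],[0,0,0],[0,0,0],[0,0,0]], "rot": [[0,0,0],[0,0,0],[0,0,0],[0,0,0],[0,0,0]], "gripper": [-1,-1,1,1,1]}}

```text
time: 34.77
tcp_pos: [0.6967, -0.0759, 0.0237]
tcp_rot: [2.161, 2.275, 0.004]
contact_force: [0.6, -0.5, 0.3]
finger_gap: 0.0517
```

Emit:
{"fn": "servo_tool", "kwargs": {"translation": [[0,0,0],[0,0,0],[0,0,0],[0,0,0],[0,0,0]], "rot": [[0,0,0],[0,0,0],[0,0,0],[0,0,0],[0,0,0]], "gripper": [1,1,1,1,1]}}

```text
time: 35.18
tcp_pos: [0.6964, -0.076, 0.0235]
tcp_rot: [2.162, 2.276, 0.003]
contact_force: [-0.6, 1.1, 5.9]
finger_gap: 0.0425
```

Emit:
{"fn": "servo_tool", "kwargs": {"translation": [[0,0,-0.01],[0,0,-0.025],[0,0,-0.03],[0,0,-0.03],[0,0,-0.025]], "rot": [[0,0,0],[0,0,0],[0,0,0],[0,0,0],[0,0,0]], "gripper": [1,1,1,1,1]}}

```text
time: 35.6
tcp_pos: [0.6952, -0.0758, 0.1441]
tcp_rot: [2.163, 2.277, 0.001]
contact_force: [0.3, -0.6, -1.4]
finger_gap: 0.043
```

```bash
python3 plan.py .5358 .2397 .14 92.9
```

```text
t 35.60 phi 92.94 tilt 0.10 pos [ 0.6952 -0.0758  0.1441] q1 -0.18 q6 -0.23 gap 0.0430 F [ 0.3 -0.6 -1.4]
rz 0.04  shift(mm) [ 323.2 -143.2    4.1]
```

Emit:
{"fn": "servo_tool", "kwargs": {"translation": [[0.0269,-0.0119,0],[0.0269,-0.0119,0],[0.0269,-0.0119,0],[0.0269,-0.0119,0],[0.0269,-0.0119,0]], "rot": [[0,0,0],[0,0,0],[0,0,0],[0,0,0],[0,0,0]], "gripper": [1,1,1,1,1]}}

```text
time: 36.02
tcp_pos: [0.6277, 0.0565, 0.1418]
tcp_rot: [2.164, 2.277, 0.001]
contact_force: [-1.0, 0.4, -1.5]
finger_gap: 0.0428
```

Emit:
{"fn": "servo_tool", "kwargs": {"translation": [[0.0269,-0.0119,0],[0.0269,-0.0119,0],[0.0269,-0.0119,0],[0.0269,-0.0119,0],[0.0269,-0.0119,0]], "rot": [[0,0,0],[0,0,0],[0,0,0],[0,0,0],[0,0,0]], "gripper": [1,1,1,1,1]}}

```text
time: 36.43
tcp_pos: [0.5614, 0.1879, 0.1418]
tcp_rot: [2.164, 2.277, 0.001]
contact_force: [-0.0, 0.1, -2.8]
finger_gap: 0.0428
```

Emit:
{"fn": "servo_tool", "kwargs": {"translation": [[0.0269,-0.0119,0],[0.0269,-0.0119,0],[0,0,0.03],[0,0,0.03],[0,0,0]], "rot": [[0,0,0],[0,0,0],[0,0,0],[0,0,0],[0,0,0]], "gripper": [1,1,1,1,1]}}

```text
time: 36.85
tcp_pos: [0.5312, 0.2386, 0.0754]
tcp_rot: [-2.159, -2.276, 0.013]
contact_force: [-0.8, -0.9, -3.7]
finger_gap: 0.0429
```

Emit:
{"fn": "servo_tool", "kwargs": {"translation": [[0,0,0],[0,0,0],[0,0,0],[0,0,0],[0,0,0]], "rot": [[0,0,0],[0,0,0],[0,0,0],[0,0,0],[0,0,0]], "gripper": [1,1,1,1,1]}}

```text
time: 37.27
tcp_pos: [0.5369, 0.2394, 0.0827]
tcp_rot: [2.163, 2.276, 0.004]
contact_force: [0.2, 0.3, -2.2]
finger_gap: 0.0429
```

```bash
python3 plan.py .5358 .2397 .0275 92.9
```

```text
t 37.27 phi 92.91 tilt 0.16 pos [0.5369 0.2394 0.0827] q1 0.33 q6 0.28 gap 0.0429 F [ 0.2  0.3 -2.2]
rz 0.01  shift(mm) [ 0.3 -1.1 55.2]
```

Emit:
{"fn": "servo_tool", "kwargs": {"translation": [[0,0,0.015],[0,0,0.02],[0,0,0.01],[0,0,0.004],[0,0,0.002]], "rot": [[0,0,0],[0,0,0],[0,0,0],[0,0,0],[0,0,0]], "gripper": [1,1,1,1,1]}}

```text
time: 37.68
tcp_pos: [0.5351, 0.2391, 0.0292]
tcp_rot: [-2.163, -2.277, 0.002]
contact_force: [-0.1, 0.7, -0.5]
finger_gap: 0.0428
```

Emit:
{"fn": "servo_tool", "kwargs": {"translation": [[0,0,0.001],[0,0,0.001],[0,0,0],[0,0,0],[0,0,0]], "rot": [[0,0,0],[0,0,0],[0,0,0],[0,0,0],[0,0,0]], "gripper": [1,1,1,1,1]}}

```text
time: 38.1
tcp_pos: [0.536, 0.2395, 0.0285]
tcp_rot: [2.163, 2.277, 0.001]
contact_force: [0.2, 0.2, -1.3]
finger_gap: 0.0432
```

Emit:
{"fn": "servo_tool", "kwargs": {"translation": [[0,0,0.001],[0,0,0.0005],[0,0,0],[0,0,0],[0,0,0]], "rot": [[0,0,0],[0,0,0],[0,0,0],[0,0,0],[0,0,0]], "gripper": [1,1,1,1,1]}}

```text
time: 38.52
tcp_pos: [0.5361, 0.2396, 0.0275]
tcp_rot: [2.163, 2.278, 0.001]
contact_force: [-3.0, -1.0, 5.3]
finger_gap: 0.0424
```

Emit:
{"fn": "servo_tool", "kwargs": {"translation": [[0,0,0],[0,0,0],[0,0,0],[0,0,0],[0,0,0]], "rot": [[0,0,0],[0,0,0],[0,0,0],[0,0,0],[0,0,0]], "gripper": [-0.6,-0.6,-0.6,-0.6,-0.6]}}

```text
time: 38.93
tcp_pos: [0.5356, 0.2393, 0.0263]
tcp_rot: [-2.164, -2.278, 0.0]
contact_force: [0.4, 0.3, -0.2]
finger_gap: 0.0687
```

Emit:
{"fn": "servo_tool", "kwargs": {"translation": [[0,0,-0.01],[0,0,-0.025],[0,0,-0.035],[0,0,-0.035],[0,0,-0.035]], "rot": [[0,0,0],[0,0,0],[0,0,0],[0,0,0],[0,0,0]], "gripper": [-0.6,-0.6,-0.6,-0.6,-0.6]}}

```text
time: 39.35
tcp_pos: [0.5352, 0.2392, 0.1684]
tcp_rot: [-2.163, -2.278, 0.0]
contact_force: [0.1, -0.1, 0.3]
finger_gap: 0.0683
```

Emit:
{"fn": "servo_tool", "kwargs": {"translation": [[-0.035,0,-0.01],[-0.035,0,-0.01],[-0.035,0,0],[-0.035,0,0],[-0.035,0,0]], "rot": [[0,0,0],[0,0,0],[0,0,0],[0,0,0],[0,0,0]], "gripper": [-0.6,-0.6,-0.6,-0.6,-0.6]}}

```text
time: 39.77
tcp_pos: [0.5447, 0.0632, 0.1878]
tcp_rot: [2.162, 2.277, 0.002]
contact_force: [0.4, -0.3, -0.0]
finger_gap: 0.0682
```

Emit:
{"fn": "servo_tool", "kwargs": {"translation": [[-0.02,-0.02,0],[0,-0.03,0],[0,-0.03,0],[0,-0.03,0],[0,0,0]], "rot": [[0,0,0],[0,0,0],[0,0,0],[0,0,0],[0,0,0]], "gripper": [-0.6,-0.6,-0.6,-0.6,-0.6]}}

```text
time: 40.18
tcp_pos: [0.4312, 0.0387, 0.1858]
tcp_rot: [-2.162, -2.276, 0.003]
contact_force: [-1.0, 0.3, 0.1]
finger_gap: 0.0682
```

```bash
python3 - <<'E'
from h import *
d=grab("top","topF");s=grab("scene","sceneF")
g=lambda i:np.clip(255*(i/255.)**.6,0,255).astype(np.uint8)
a=crop(g(d["image"][:,:,::-1]),165,95,455,265,2.7,20);b=crop(g(s["image"][:,:,::-1]),155,100,485,310,2.37,20)
a=cv2.resize(a,(782,295+164));b=cv2.resize(b,(782,498))
cv2.imwrite("pics/fin.png",np.vstack([cv2.resize(a,(510,299)),cv2.resize(b,(510,301))]))
E
```

```text
(no output)
```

View pics/fin.png

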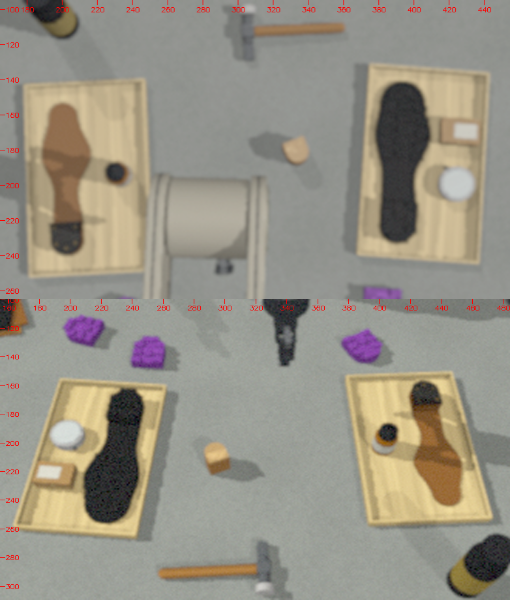

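```bash
python3 -c "
from workcell import robot,status
s=status.get_state();print(s['time'],s['contact_force'],s['finger_gap']);print(robot.sign_off())"
```

```text
40.2833 [0.73808168 0.43301753 0.69477021] 0.06825348028853394
the job is handed in; nothing more can be done
None
```

Both trays are made up in the order asked, and the job was handed in at 40.3 s of the 118 s allowed.

- **Boot tray:** the black lugged heel is on the boot sole's heel seat, with the nail box and wax tin flat on the floor beside the sole.
- **Dress tray:** the stacked-leather heel is on the slim sole's heel seat, and the cement jar stands upright beside it.

**Last checks:**
- In the close views after release, both heels matched the projected heel-seat outlines to about 1–3 pixels (1–2 mm), with the round back over the sole's heel end.
- In the final top and scene pictures, the box and tin lie flat and the jar stands upright on the tray floors. The block heel, the hammer and the purple look-alikes look unmoved.
- The highest force seen at the end of any move was about 37 N, for a moment as the box touched the tray floor. It was at the wrist, below the 120 N limit. The gripper was empty and clear of everything at hand-in.

No check failed. The box, tin and jar were checked only in the wider final pictures, not from close up after release.

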